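Clamp the steel offcut in the quick-release vise

TASK

Clamp the sawn steel offcut that lies in the small blue quick-release vise. Squeeze the red release lever against the black paddle, slide the moving jaw up until it holds the offcut against the fixed jaw, and let go of the lever; then swing the screw's ball-ended bar down well past level so that the offcut is clamped tight.

Things in the scene. Friction and masses are not known exactly. Their poses are not given: they have to be found in the camera images.
- vise: Small blue quick-release vise fixed to the worktop. Origin: middle of the underside of its 200 x 100 x 14 mm base plate; z up, +x (roughly away from the robot) the way its jaw closes, +y left. Fixed jaw's face at x = +68 mm, jaw tops 62 mm high. With the lever pressed the carriage slides along x with about 4 N (67 mm of travel); let go, a brake holds it against about 20 N.
- squeeze_grip (a point): Point to squeeze, on the carriage, 83 mm above the worktop, axes as the vise. Black fixed paddle: outer face 25 mm to -y. Red lever paddle: outer face 25 mm to +y and upright when pressed, leaning out to 34 mm at its top when free. Paddles 30 mm long in x, tops 92 mm, carriage top 60 mm above the worktop. Grip across y; about 15 N presses the lever, so squeeze with 20 N or more.
- release_lever (a joint): Red release lever, rad: about 0 (down to -0.06) let go, 0.16 to 0.18 pressed fully inward; springs back by itself. The brake is off above 0.05.
- jaw: Moving jaw plate, steel with black rubber face, 64 mm wide in y, 30 mm high, on springs (2.5 N per mm, up to 14 mm) ahead of the carriage. Origin: middle of the face that touches the work; axes as the vise, the face looks to +x.
- steel_piece: Sawn bright steel offcut, 20 mm (x) x 44 mm (y) x 18 mm (z), 0.09 kg, loose on the vise's rail, 32 mm above the worktop, its 20 mm side roughly along the vise's x, up to 4 mm short of the fixed jaw. Origin: middle of its underside.
- bar_end (a point): Middle of the black ball (20 mm diameter) at the end of the screw's bar, behind the carriage on its right (-y). The screw's axis runs along the vise's x, 50 mm above the worktop; its bar stands 62 mm to -x of squeeze_grip, straight behind it; the ball moves round the axis on a radius of 65 mm.
- screw (a joint): Turn of the screw, rad: 0 at the start with the bar 0.6 above level, growing as the ball is pushed down (0.6 level, 1.3 lower stop). It drives the jaw 6 mm forward per rad and stays where it is left. Pushing the ball takes 4 to 8 N.

How it is judged:
By the outcome, as a careful person would: the job done as asked, in the order asked, and still so for the second after the job is handed in, with the robot touching nothing.
It also fails if it takes over 43 s, if anything falls off the work surface, if the arm or the gripper's body presses on something with over 40 N, if the wrist force passes 120 N, or if a joint passes its speed limit or range.

ROBOT

A 6-joint arm with a two-finger parallel gripper is mounted at the origin on a cart in front of the work surface, level with it; the furniture and walls round the work are solid. World frame = base frame: x ahead of the robot, y to its left, z up, the work surface at z = 0. Lengths are in m, angles in rad, forces in N, time in s.
With the tool pointing down it reaches from about 0.35 to 0.975 m from the base axis. Payload 4.9 kg.
Tool frame: the origin (TCP) lies midway between the tips of the shut fingers; the grasp point (between the pads) lies 19 mm behind it; z points along the fingers, y is the line along which they close (so a half turn about z gives the same grasp; the last joint's range is limited). The gripper opens to 85 mm and grips with 20 to 120 N. Pads are 22 mm wide; open, the fingers measure 114 mm over their backs; the gripper's body (76 mm by 85 mm) begins 54 mm behind the grasp point. The pads swing forward as they close: fully open they stand 13 mm farther back than shut.
Start: joints at [-1.321, 0.053, 1.613, -0, 1.476, -0.119], TCP at [0.225, -0.583, 0.231] pointing down, gripper open.
Joint ranges: [-3.01, 3.01], [-1.01, 2.22], [0.06, 2.58], [-1.02, 4.17], [0.09, 2.62], [-3.14, 3.14]. Speed limits (rad/s): [2.57, 2.57, 3.14, 3.14, 3.14, 3.14].

INTERFACE

Orientations are given as a unit quaternion [w, x, y, z].
In Python, from plant import manip, viewer, job_done, state gives the robot as it stands (manip), with the cameras (viewer), the job as plain functions and the readings as plain functions.
- The arm moves only by the shell command python3 shift.py 'ROWS'. ROWS is a JSON list of rows, 1 to 5 of them, each written [opening, [dx, dy, dz], [rx, ry, rz]]: the opening from 0.0 (shut) to 1.0 (fully open), then dx, dy, dz in shares of the most that a row can go, 1 being 62.5 mm, then a rotation vector rx, ry, rz in normalised numbers (1 is pi rad); each row shifts and turns the commanded pose from where the row before left it, along the tool's axes as they then stand; what a row does not reach is not made up. A row lasts 1/8 s, in which the tool goes at most 0.0625 m and 0.188 rad, less where a joint would pass 70% of its speed; a pose out of reach is approached as far as the arm can. The fingers move at their own pace and stop on an object; the grip force is fixed at half the most. Time passes only in rows, so rows that do not move let the fingers close. It prints the time, the measured TCP pose, the force, the opening and the grip force at its end. Input that does not fit is refused with a message, and nothing moves.
- state(): the state, without advancing time (a new reading comes with each control period).
- viewer.grab_frame(name): name is "side" or "top" or "wrist"; returns the picture (420x560x3 uint8, red, green, blue); there is no depth.
- viewer.camera_params(name): a dict with "intrinsics" (3x3 intrinsics, pixels), "xyz" and "orientation" of the camera in the world. Camera axes: x right, y down, z forward; pixel columns grow to the right and rows downward; lengths in m; the calibration is good to about 2 mm. A picture is of the moment at which its call begins: read the wrist's pose just before it. camera_params takes no time and is no camera call; for the wrist camera it gives the pose at the moment of the call.
- job_done(): hands the job in; it is judged then, once.
The state is a dict: "time": time; "joint_pos": joint angles; "joint_vel": joint speeds; "joint_efforts": joint torques, N m; "tool_pos": TCP position; "tool_rot": TCP orientation; "contact_force": force on the tool from outside, world axes, zero at the start; "ft_torque": the same for the moment, N m; "gripper_width": opening from 0.0 (shut) to 1.0 (fully open); "grasp_force": force on a finger pad.
Only numpy, scipy, OpenCV 4.12 (cv2) and the standard library are available. Lean on these libraries where they do the work, as an engineer would, in place of code of your own. Each camera call takes 0.05 s, during which the arm holds its last target. There are 200 camera calls.

## Working session

There is one attempt and no reset: what is moved stays moved. The work goes in short steps, Python scripts to look and compute and a shell command to move; the robot and the scene stay as the last step left them, time stands still between calls to the robot, and variables do not carry over. Pictures are saved under pics/ and viewed, at most 10 in all, crops included, and the job is handed in when it is done.

```bash
ls; mkdir -p pics
python3 - <<'E'
from plant import manip, viewer, job_done, state
import cv2
s=state();print(s)
for n in("side","top"):
    print(n,viewer.camera_params(n))
    cv2.imwrite(f"pics/{n}0.png",viewer.grab_frame(n)[:,:,::-1])
E
```

```text
pics
plant.py
shift.py
{'time': 0.0, 'joint_pos': array([-1.32101982e+00,  5.33174706e-02,  1.61430379e+00,  1.21183723e-05,
        1.47600739e+00, -1.19003065e-01]), 'joint_vel': array([ 0.00168928,  0.00103494,  0.00247446, -0.00110746,  0.0001543 ,
       -0.00113611]), 'joint_efforts': array([ 3.63629961e-04, -3.93682051e+01, -3.70173383e+01, -5.73745365e-05,
        7.26628496e-03,  2.51039744e-06]), 'tool_pos': array([ 0.22514361, -0.58236586,  0.2300816 ]), 'tool_rot': array([-1.01621882e-03,  9.83047911e-01,  1.83346034e-01, -6.04977617e-05]), 'contact_force': array([-0.10041475, -0.54189931, -0.06484432]), 'ft_torque': array([-0.01234001,  0.00129479,  0.00275931]), 'grasp_force': 0.0, 'gripper_width': 0.9977713444568204}
side {'intrinsics': array([[453.88734655,   0.        , 283.28532716],
       [  0.        , 453.88734655, 209.38867988],
       [  0.        ,   0.        ,   1.        ]]), 'xyz': array([ 0.9740569 , -0.01139157,  0.85322094]), 'orientation': array([-0.145947  ,  0.55322217,  0.79615173, -0.19694446])}
top {'intrinsics': array([[489.59736456,   0.        , 283.15069933],
       [  0.        , 489.59736456, 209.62483437],
       [  0.        ,   0.        ,   1.        ]]), 'xyz': array([ 0.52756987, -0.16685665,  0.93629594]), 'orientation': array([-0.03367702,  0.71620234, -0.69699162,  0.01107899])}
```

View pics/side0.png

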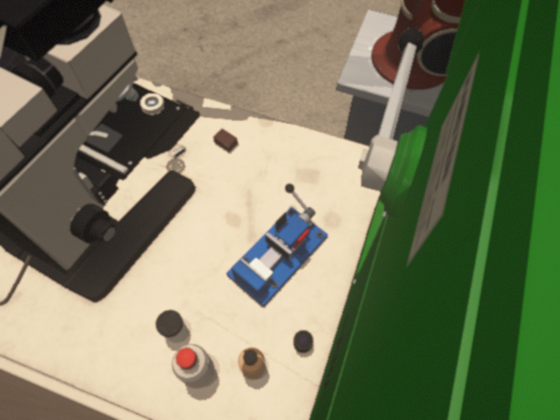

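View pics/top0.png

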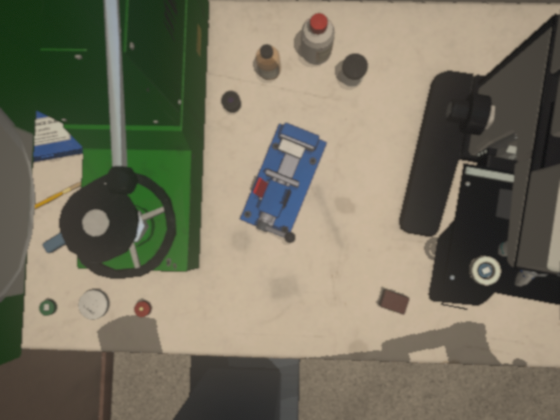

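The vise is at about (283,180) in the top picture and (278,255) in the side one, with the ball at (290,237) and (290,188). I'll zoom in on both.

Run:
```python
import cv2,numpy as np
a=cv2.imread("pics/top0.png")[110:255,225:345];b=cv2.imread("pics/side0.png")[175:310,215:335]
a=cv2.resize(a,None,fx=4,fy=4,interpolation=cv2.INTER_CUBIC)[:580]
b=cv2.resize(b,None,fx=4,fy=4,interpolation=cv2.INTER_CUBIC)
cv2.imwrite("pics/ca.png",a);cv2.imwrite("pics/cb.png",b)
```

```text
(no output)
```

View pics/ca.png

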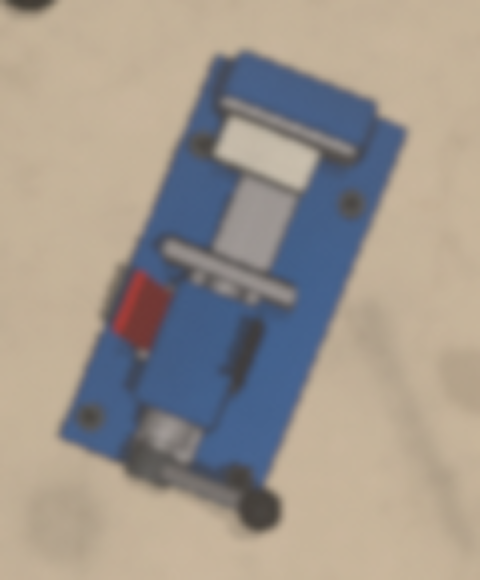

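View pics/cb.png

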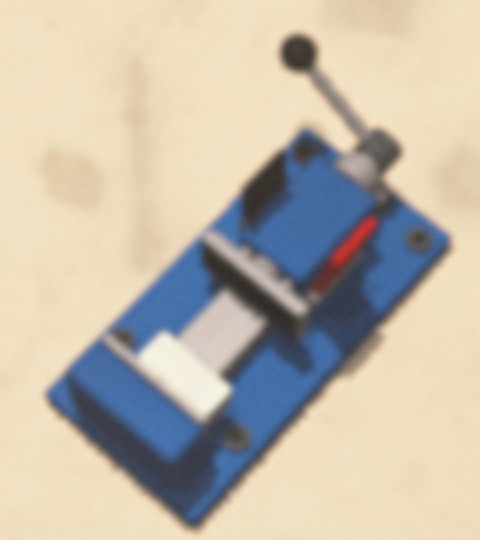

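```bash
cat > h.py <<'E'
import numpy as np
from scipy.spatial.transform import Rotation as R
from scipy.optimize import least_squares
from plant import manip, viewer, job_done, state
def q2R(q): return R.from_quat(np.r_[q[1:],q[0]])
def proj(cam,P):
    c=viewer.camera_params(cam); p=q2R(c["orientation"]).inv().apply(np.atleast_2d(P)-c["xyz"])
    u=p@c["intrinsics"].T; return u[:,:2]/u[:,2:]
def V(x,y,yaw,p): return R.from_euler('z',yaw).apply(np.atleast_2d(p))+[x,y,0]
def show(P,yaw):  # world target TCP, in tool axes from the present; closing axis along vise y when yaw given
    s=state(); r=q2R(s["tool_rot"])
    d=r.inv().apply(np.array(P)-s["tool_pos"])
    t=R.from_matrix(np.array([[np.cos(yaw),np.sin(yaw),0],[np.sin(yaw),-np.cos(yaw),0],[0,0,-1]]))
    print("tcp",s["tool_pos"].round(4),"d tool",d.round(4),"rot",(r.inv()*t).as_rotvec().round(4),"t",s["time"])
E
python3 - <<'E'
from h import *
c=np.cos(.6)*.065;b=.05+.065*np.sin(.6)
T=[((62,435),(-.1,.05,.014),0),((405,130),(.1,-.05,.014),0),((222,100),(.068,.032,.062),0),((357,155),(.068,-.032,.062),0),((258,508),(-.062,-c,b),1),((262,322),(.015,-.025,.092),1),((238,390),(-.015,-.025,.092),1)]
S=[((450,240),(-.1,.05,.014),0),((195,528),(.1,.05,.007),0),((50,395),(.1,-.05,.007),0),((308,130),(-.1,-.05,.014),0),((298,53),(-.062,-c,b),1)]
def f(v,full=0):
    o=[]
    for cam,L,off in(("top",T,(225,110)),("side",S,(215,175))):
        P=np.array([np.array(p)+[v[3]*m,0,0] for _,p,m in L])
        px=np.array([np.array(u)/4+off for u,_,_ in L])
        o.append(proj(cam,V(*v[:3],P))-px)
    o=np.vstack(o); return o if full else o.ravel()
r=least_squares(f,[.55,-.18,-.3,-.04],loss="soft_l1");v=r.x
print(v.round(4));print(f(v,1).round(1).tolist())
g=V(*v[:3],[v[3],0,.083])[0];print("grip",g)
for n,u,z in(("jawL",(163,243),.062),("jawR",(295,300),.062),("pcA",(228,118),.05),("pcB",(320,150),.05),("pcC",(305,190),.05),("pcD",(213,152),.05)):
    uu=np.array(u)/4+(225,110)
    w=least_squares(lambda a:(proj("top",V(*v[:3],[a[0],a[1],z]))-uu).ravel(),[0,0]).x;print(n,w.round(4))
show([g[0],g[1],.083+.15],v[2])
E
```

```text
[ 0.6416 -0.1342 -0.365  -0.0342]
[[-2.4, 0.1], [0.9, -0.8], [-0.5, 0.6], [-1.5, 0.1], [-0.8, 0.7], [-0.1, -0.3], [-0.7, -1.3], [0.2, -1.1], [-1.9, -0.0], [-3.3, 0.2], [-1.4, -2.0], [-0.5, -0.4]]
grip [ 0.60965173 -0.12197908  0.083     ]
jawL [-0.0008  0.0312]
jawR [-0.0021 -0.0336]
pcA [0.065  0.0272]
pcB [ 0.0672 -0.0174]
pcC [ 0.0476 -0.0181]
pcD [0.0479 0.0275]
tcp [ 0.2252 -0.5824  0.2302] d tool [ 0.5246 -0.2908 -0.0022] rot [-1.900e-03  5.000e-04  7.339e-01] t 0.1
```

The manual's scale: shifts go in shares of 62.5 mm and turns go in shares of pi rad. Converting my numbers, 0.048 m is 0.768, -0.0266 m is -0.4256.

```bash
python3 shift.py '[[1, [0.768, -0.4256, 0], [0, 0, 0]], [1, [0.768, -0.4256, 0], [0, 0, 0]], [1, [0.768, -0.4256, 0], [0, 0, 0]], [1, [0.768, -0.4256, 0], [0, 0, 0]], [1, [0.768, -0.4256, 0], [0, 0, 0]]]'; python3 shift.py '[[1, [0.768, -0.4256, 0], [0, 0, 0]], [1, [0.768, -0.4256, 0], [0, 0, 0]], [1, [0.768, -0.4256, 0], [0, 0, 0]], [1, [0.768, -0.4256, 0], [0, 0, 0]], [1, [0.768, -0.4256, 0], [0, 0, 0]]]';python3 shift.py '[[1, [0.7136, -0.3968, 0], [0, 0, 0.0573]], [1, [0, 0, 0], [0, 0, 0.0573]], [1, [0, 0, 0], [0, 0, 0.0573]], [1, [0, 0, 0], [0, 0, 0.0573]], [1, [0, 0, 0], [0, 0, 0.0045]]]'
python3 - <<'E'
from h import *
import cv2
show([.6097,-.122,.233],-.365)
c=viewer.camera_params("wrist");print(c)
np.savez("w1.npz",K=c["intrinsics"],p=c["xyz"],q=c["orientation"])
cv2.imwrite("pics/w1.png",viewer.grab_frame("wrist")[:,:,::-1])
E
```

```text
time: 0.72
tool_pos: [0.4019, -0.3707, 0.2308]
tool_rot: [-0.0, 0.983, 0.183, -0.0]
contact_force: [0.8, -1.3, 0.3]
gripper_width: 1.0
grasp_force: 0.0
time: 1.35
tool_pos: [0.5778, -0.1602, 0.2308]
tool_rot: [-0.0, 0.983, 0.183, -0.0]
contact_force: [0.4, -0.9, 0.0]
gripper_width: 0.999
grasp_force: 0.0
time: 1.98
tool_pos: [0.6095, -0.1224, 0.2306]
tool_rot: [-0.0, 0.984, -0.181, -0.001]
contact_force: [-0.5, -0.9, -0.8]
gripper_width: 1.0
grasp_force: 0.0
tcp [ 0.6095 -0.1224  0.2306] d tool [ 0.     -0.0005 -0.0024] rot [0.     0.0012 0.0012] t 1.975
{'intrinsics': array([[350.4173627 ,   0.        , 279.72872622],
       [  0.        , 350.4173627 , 207.2499071 ],
       [  0.        ,   0.        ,   1.        ]]), 'xyz': array([ 0.68904723, -0.15243133,  0.37308739]), 'orientation': array([-0.09493265, -0.5595721 ,  0.81167147,  0.13804444])}
```

View pics/w1.png

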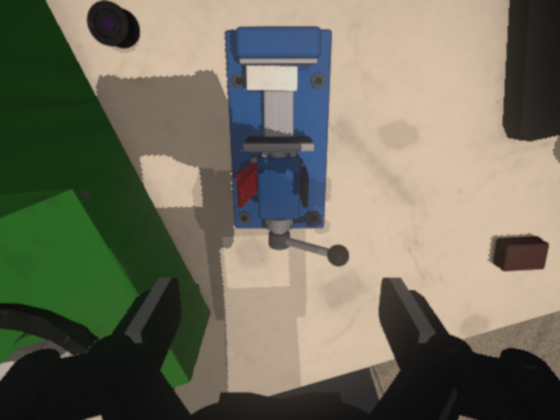

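The wrist picture shows the vise almost upright. Its base corners are at (234,228), (325,227), (229,32) and (331,32), the jaw plate ends at (244,147) and (313,147), and the ball at (338,256). I'll refit with these points.

Run:
```python
from h import *
w=np.load("w1.npz")
def pw(P):
    p=q2R(w["q"]).inv().apply(P-w["p"]);u=p@w["K"].T;return u[:,:2]/u[:,2:]
c=np.cos(.6)*.065;b=.05+.065*np.sin(.6)
L=[((234,228),(-.1,.05,.014),0),((325,227),(-.1,-.05,.014),0),((230,32),(.1,.05,.014),0),((331,32),(.1,-.05,.014),0),((240,62),(.068,.032,.062),0),((317,63),(.068,-.032,.062),0),((338,256),(-.062,-c,b),1),((308,166),(.015,-.025,.092),1),((307,206),(-.015,-.025,.092),1)]
def f(v,full=0):
    P=np.array([np.array(p)+[v[3]*m,0,0] for _,p,m in L])
    o=pw(V(*v[:3],P))-[u for u,_,_ in L];return o if full else o.ravel()
v=least_squares(f,[.64,-.134,-.365,-.034],loss="soft_l1").x
print(v.round(4),f(v,1).round(1).tolist());g=V(*v[:3],[v[3],0,.083])[0];print(g)
for n,u,z in(("jawL",(244,144),.062),("jawR",(313,144),.062),("pcC",(297,89),.05),("pcD",(247,90),.05)):
    a=least_squares(lambda a:(pw(V(*v[:3],[a[0],a[1],z]))-u).ravel(),[0,0]).x;print(n,a.round(4))
show([g[0],g[1],.067],v[2])
```

```text
[ 0.6415 -0.133  -0.3634 -0.0308] [[-0.3, 1.1], [-1.2, 2.0], [-5.7, -3.4], [1.8, -3.4], [-0.5, 1.1], [0.3, 0.1], [-0.3, -3.1], [0.9, 5.3], [0.9, -0.2]]
[ 0.61275171 -0.12210631  0.083     ]
jawL [0.0017 0.0305]
jawR [ 0.0017 -0.0305]
pcC [ 0.0477 -0.0162]
pcD [0.0469 0.0275]
tcp [ 0.6095 -0.1225  0.2307] d tool [ 0.003  -0.0015  0.1637] rot [0.     0.001  0.0001] t 2.025
```

In the tool's units: 0.05 m is 0.8, 0.04 m is 0.64.

```bash
python3 shift.py '[[1, [0.032, -0.048, 0.8], [0, 0, 0]], [1, [0, 0, 0.8], [0, 0, 0]], [1, [0, 0, 0.64], [0, 0, 0]], [1, [0, 0, 0.448], [0, 0, 0]], [1, [0, 0, 0], [0, 0, 0]]]'; python3 shift.py '[[0.75, [0, 0, 0], [0, 0, 0]], [0.7, [0, 0, 0], [0, 0, 0]]]';python3 shift.py '[[0.65, [0, 0.016, 0], [0, 0, 0]], [0.6, [0, 0.016, 0], [0, 0, 0]], [0.6, [0, 0, 0], [0, 0, 0]]]'
```

```text
time: 2.65
tool_pos: [0.6103, -0.1198, 0.06]
tool_rot: [-0.0, 0.984, -0.181, -0.003]
contact_force: [-0.6, 0.3, 1.1]
gripper_width: 1.0
grasp_force: 0.0
time: 2.9
tool_pos: [0.615, -0.119, 0.0664]
tool_rot: [-0.002, 0.983, -0.181, 0.002]
contact_force: [2.3, 8.1, 1.2]
gripper_width: 0.703
grasp_force: 4.1
time: 3.28
tool_pos: [0.6147, -0.1223, 0.068]
tool_rot: [-0.0, 0.983, -0.181, 0.003]
contact_force: [-2.1, 2.8, 8.3]
gripper_width: 0.604
grasp_force: 11.0
```

In the tool's units: -0.003 m is -0.048.

```bash
python3 shift.py '[[0.6, [0, 0, -0.048], [0, 0, 0]], [0.5, [0, 0, 0], [0, 0, 0]], [0.4, [0, 0, 0], [0, 0, 0]], [0.4, [0, 0, 0], [0, 0, 0]]]'
python3 - <<'E'
from h import *
import cv2
show([.612,-.122,.067],-.3634);print(state()["contact_force"])
cv2.imwrite("pics/w2.png",np.hstack([cv2.resize(viewer.grab_frame("wrist")[200:420,130:430,::-1],(560,410)),cv2.resize(viewer.grab_frame("side")[185:305,225:295,::-1],(240,410))]))
E
```

```text
time: 3.78
tool_pos: [0.6135, -0.1233, 0.0691]
tool_rot: [0.0, 0.983, -0.182, 0.002]
contact_force: [-1.9, -2.5, 6.4]
gripper_width: 0.547
grasp_force: 66.2
tcp [ 0.6135 -0.1233  0.0691] d tool [-0.0019 -0.0007  0.0021] rot [-0.0002 -0.0037 -0.0023] t 3.775
[-1.89147867 -2.54192358  6.40899573]
```

View pics/w2.png

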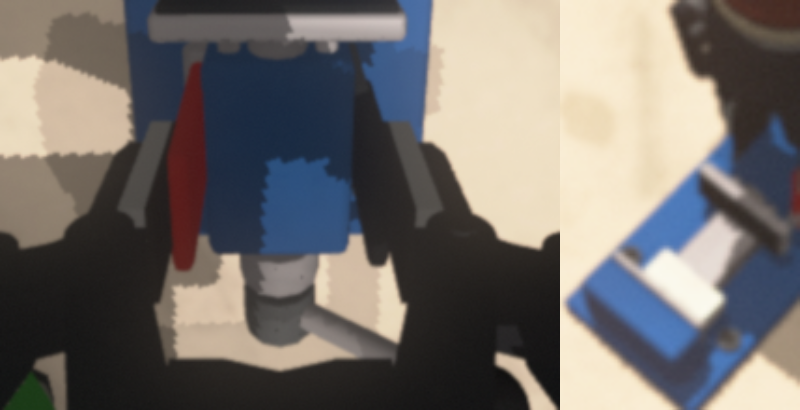

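The pads sit on both paddles, with the red lever upright, so it is pressed. Now I'll slide.

In the tool's units: 0.01 m is 0.16, 0.004 m is 0.064.

```bash
python3 shift.py '[[0.4, [0.16, 0, 0], [0, 0, 0]], [0.4, [0.16, 0, 0], [0, 0, 0]], [0.4, [0.16, 0, 0], [0, 0, 0]], [0.4, [0.064, 0, 0], [0, 0, 0]], [0.4, [0, 0, 0], [0, 0, 0]]]';python3 shift.py '[[0.4, [0.048, 0, 0], [0, 0, 0]], [0.4, [0, 0, 0], [0, 0, 0]]]'; python3 shift.py '[[0.4, [0.048, 0, 0], [0, 0, 0]], [0.4, [0, 0, 0], [0, 0, 0]]]'
```

```text
time: 4.5
tool_pos: [0.6455, -0.1354, 0.0691]
tool_rot: [0.0, 0.983, -0.182, 0.002]
contact_force: [-0.6, -2.1, 6.0]
gripper_width: 0.552
grasp_force: 66.1
time: 4.75
tool_pos: [0.6479, -0.1363, 0.0691]
tool_rot: [-0.0, 0.983, -0.182, 0.002]
contact_force: [-1.4, -0.9, 6.8]
gripper_width: 0.555
grasp_force: 66.1
time: 5.0
tool_pos: [0.6507, -0.1374, 0.0691]
tool_rot: [-0.0, 0.983, -0.182, 0.001]
contact_force: [-1.5, -1.0, 7.0]
gripper_width: 0.554
grasp_force: 66.1
```

In the tool's units: 0.003 m is 0.048.

```bash
for i in 1; do python3 shift.py '[[0.4, [0.048, 0, 0], [0, 0, 0]], [0.4, [0, 0, 0], [0, 0, 0]]]'; python3 shift.py '[[0.4, [0.032, 0, 0], [0, 0, 0]], [0.4, [0, 0, 0], [0, 0, 0]]]';python3 shift.py '[[0.4, [0.032, 0, 0], [0, 0, 0]], [0.4, [0, 0, 0], [0, 0, 0]]]'; done | grep -E "tool_pos|force|time"
python3 - <<'E'
from h import *
import cv2
cv2.imwrite("pics/s3.png",np.hstack([cv2.resize(viewer.grab_frame("side")[185:305,225:315,::-1],(450,600),interpolation=cv2.INTER_CUBIC),cv2.resize(viewer.grab_frame("wrist")[0:420,140:385,::-1],(350,600))]))
E
```

```text
time: 5.25
tool_pos: [0.6534, -0.1384, 0.0691]
contact_force: [-2.0, -0.7, 7.0]
grasp_force: 66.1
time: 5.5
tool_pos: [0.6549, -0.1389, 0.0691]
contact_force: [-4.3, -0.4, 8.4]
grasp_force: 66.2
time: 5.75
tool_pos: [0.656, -0.1394, 0.0691]
contact_force: [-7.0, 0.8, 10.9]
grasp_force: 66.4
```

View pics/s3.png

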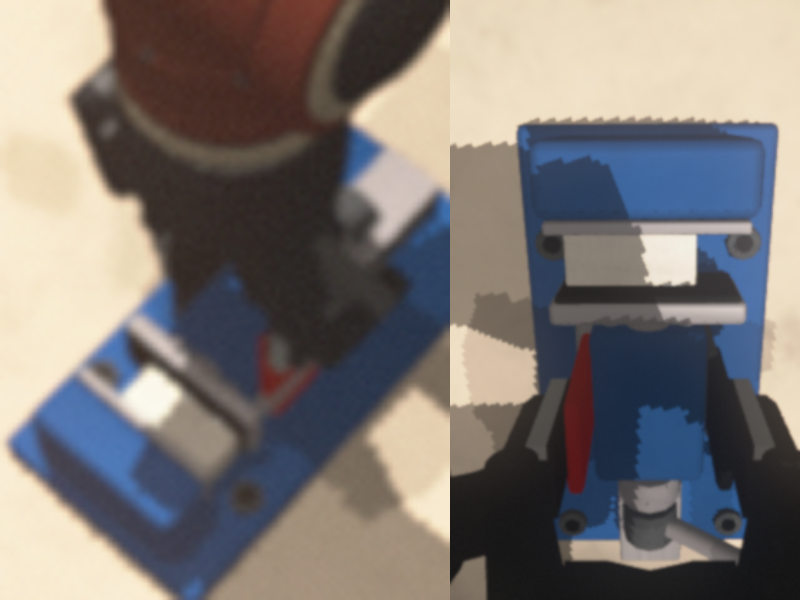

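Jaw, offcut and fixed jaw are all touching, and the spring is about 2 mm compressed. I'll add a little, let go of the lever and rise.

In the tool's units: 0.001 m is 0.016.

```bash
python3 shift.py '[[0.4, [0.016, 0, 0], [0, 0, 0]], [0.4, [0, 0, 0], [0, 0, 0]], [0.6, [0, 0, 0], [0, 0, 0]], [0.7, [0, 0, 0], [0, 0, 0]], [0.8, [0, 0, 0], [0, 0, 0]]]'; python3 shift.py '[[1, [0, 0, 0], [0, 0, 0]], [1, [0, 0, 0], [0, 0, 0]], [1, [0, 0, -0.48], [0, 0, 0]], [1, [0, 0, -0.64], [0, 0, 0]], [1, [0, 0, -0.8], [0, 0, 0]]]';python3 shift.py '[[1, [-0.64, 0, -0.48], [0, 0, 0]], [0, [-0.64, 0, 0], [0, 0, 0]], [0, [0, 0, 0], [0, 0, 0]]]'
python3 - <<'E'
from h import *
import cv2
cv2.imwrite("pics/w4.png",viewer.grab_frame("wrist")[:,:,::-1])
c=viewer.camera_params("wrist");np.savez("w4.npz",K=c["intrinsics"],p=c["xyz"],q=c["orientation"]);print(state())
E
```

```text
time: 6.48
tool_pos: [0.6561, -0.138, 0.0655]
tool_rot: [-0.001, 0.983, -0.181, -0.001]
contact_force: [-0.5, 5.1, -1.3]
gripper_width: 0.801
grasp_force: 2.0
time: 7.1
tool_pos: [0.6561, -0.14, 0.1866]
tool_rot: [0.0, 0.983, -0.182, -0.001]
contact_force: [0.1, 0.3, -0.3]
gripper_width: 0.999
grasp_force: 0.0
time: 7.48
tool_pos: [0.5805, -0.1107, 0.2169]
tool_rot: [0.0, 0.983, -0.182, 0.0]
contact_force: [0.1, -0.1, -0.2]
gripper_width: 0.607
grasp_force: 0.0
{'time': 7.525, 'joint_pos': array([-3.14222764e-01, -1.61267003e-02,  1.70694841e+00, -4.68860786e-04,
        1.44953263e+00,  1.62209705e+00]), 'joint_vel': array([-0.00436303,  0.04225831, -0.03904951, -0.00022502, -0.00582094,
       -0.00039583]), 'joint_efforts': array([ 2.80200345e-01, -3.71121097e+01, -3.62291157e+01,  1.15122271e-02,
        9.74961254e-02,  1.25825736e-03]), 'tool_pos': array([ 0.58164962, -0.11114693,  0.21680546]), 'tool_rot': array([ 3.11878828e-04,  9.83350420e-01, -1.81718229e-01,  5.83306457e-04]), 'contact_force': array([ 0.68486149, -0.38679056, -0.5156574 ]), 'ft_torque': array([ 0.03628107, -0.02877363, -0.01986009]), 'grasp_force': 0.0, 'gripper_width': 0.5144470834807899}
```

View pics/w4.png

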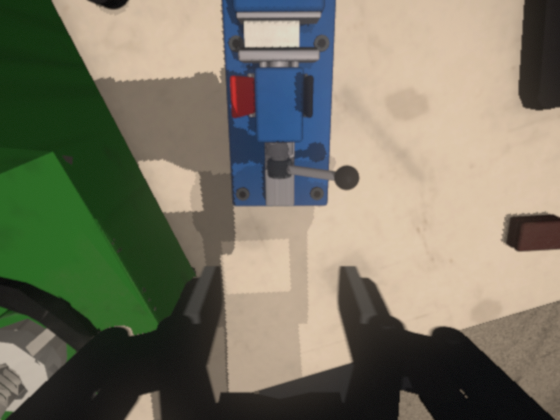

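The lever is out again and the jaw is holding the offcut. The ball is at (346,177).

Run:
```python
from h import *
w=np.load("w4.npz");d=q2R(w["q"]).apply(np.linalg.inv(w["K"])@[346,177,1])
b=w["p"]+d*(.0867-w["p"][2])/d[2]
print("ball",b,R.from_euler('z',.3634).apply(b-[.6415,-.1335,0]))
pred=V(.6415,-.1335,-.3634,[-.032+.0475-.062,-.0536,.0867])[0];print(pred)
show(np.r_[((b+pred)/2)[:2],.115],-.3634)
```

```text
ball [ 0.57732477 -0.16590904  0.0867    ] [-0.04846425 -0.05310388  0.0867    ]
[ 0.5789844  -0.16707096  0.0867    ]
tcp [ 0.5816 -0.1111  0.2168] d tool [0.0164 0.0529 0.1018] rot [ 0.0004 -0.0013 -0.0021] t 7.525
```

In the tool's units: 0.057 m is 0.912, 0.0165 m is 0.264.

```bash
python3 shift.py '[[0, [0.264, 0.912, 0], [0, 0, 0]], [0, [0, 0, 0.8], [0, 0, 0]], [0, [0, 0, 0.64], [0, 0, 0]], [0, [0, 0, 0.192], [0, 0, 0]], [0, [0, 0, 0], [0, 0, 0]]]'; python3 shift.py '[[0, [0, 0, 0.16], [0, 0, 0]], [0, [0, 0, 0.128], [0, 0, 0]], [0, [0, 0.016, 0.064], [0, 0, 0]], [0, [0, 0.016, 0.064], [0, 0, 0]], [0, [0, 0, 0], [0, 0, 0]]]'
```

```text
time: 8.15
tool_pos: [0.5775, -0.1703, 0.114]
tool_rot: [-0.0, 0.983, -0.182, -0.0]
contact_force: [0.7, -0.0, 1.0]
gripper_width: -0.002
grasp_force: 0.0
time: 8.78
tool_pos: [0.5771, -0.1739, 0.0905]
tool_rot: [0.002, 0.983, -0.182, 0.001]
contact_force: [-2.4, -3.3, 5.1]
gripper_width: -0.001
grasp_force: 2.7
```

In the tool's units: 0.006 m is 0.096, 0.001 m is 0.016.

```bash
python3 shift.py '[[0, [0, 0.016, 0.096], [0, 0, 0]], [0, [0, 0.016, 0.096], [0, 0, 0]], [0, [0, 0.016, 0.096], [0, 0, 0]], [0, [0, 0.016, 0.096], [0, 0, 0]], [0, [0, 0, 0], [0, 0, 0]]]'; python3 shift.py '[[0, [0, 0.016, 0.096], [0, 0, 0]], [0, [0, 0.016, 0.096], [0, 0, 0]], [0, [0, 0, 0.096], [0, 0, 0]], [0, [0, 0, 0], [0, 0, 0]]]'
```

```text
time: 9.4
tool_pos: [0.5762, -0.1772, 0.0659]
tool_rot: [0.001, 0.983, -0.182, 0.002]
contact_force: [0.8, -3.4, 3.7]
gripper_width: -0.002
grasp_force: 1.9
time: 9.9
tool_pos: [0.575, -0.1779, 0.047]
tool_rot: [0.0, 0.983, -0.182, 0.001]
contact_force: [0.5, -1.7, 3.7]
gripper_width: -0.0
grasp_force: 1.4
```

In the tool's units: 0.006 m is 0.096, 0.004 m is 0.064.

```bash
python3 shift.py '[[0, [0, 0, 0.096], [0, 0, 0]], [0, [0, 0, 0.096], [0, 0, 0]], [0, [0, 0, 0.064], [0, 0, 0]], [0, [0, 0, 0], [0, 0, 0]]]'; python3 shift.py '[[0, [0, 0, 0.064], [0, 0, 0]], [0, [0, 0, 0.032], [0, 0, 0]], [0, [0, 0, 0], [0, 0, 0]]]'
```

```text
time: 10.4
tool_pos: [0.5756, -0.176, 0.0311]
tool_rot: [-0.002, 0.983, -0.182, 0.001]
contact_force: [1.9, 2.2, 4.4]
gripper_width: -0.002
grasp_force: 2.3
time: 10.78
tool_pos: [0.5756, -0.1763, 0.0254]
tool_rot: [-0.001, 0.983, -0.182, 0.001]
contact_force: [1.8, 2.6, 6.4]
gripper_width: 0.003
grasp_force: 2.7
```

In the tool's units: -0.05 m is -0.8, -0.03 m is -0.48.

```bash
python3 shift.py '[[0, [0, 0, 0.032], [0, 0, 0]], [0, [0, 0, 0], [0, 0, 0]], [0, [0, 0, -0.48], [0, 0, 0]], [0, [0, 0, -0.8], [0, 0, 0]], [0, [0, 0, -0.8], [0, 0, 0]]]'; python3 shift.py '[[0, [-0.8, -0.64, -0.8], [0, 0, 0]], [0, [-0.8, 0, 0], [0, 0, 0]], [0, [0, 0, 0], [0, 0, 0]]]'
python3 - <<'E'
from h import *
import cv2
a=cv2.resize(viewer.grab_frame("wrist")[0:240,180:400,::-1],(550,600),interpolation=cv2.INTER_CUBIC)
b=cv2.resize(viewer.grab_frame("side")[185:305,235:285,::-1],(250,600),interpolation=cv2.INTER_CUBIC)
cv2.imwrite("pics/w5.png",np.hstack([a,b]))
E
```

```text
time: 11.4
tool_pos: [0.5731, -0.1763, 0.152]
tool_rot: [-0.001, 0.983, -0.181, -0.002]
contact_force: [0.3, -0.3, 0.3]
gripper_width: -0.001
grasp_force: 0.0
time: 11.78
tool_pos: [0.4994, -0.1148, 0.1889]
tool_rot: [-0.001, 0.983, -0.181, -0.002]
contact_force: [0.4, 0.1, -0.1]
gripper_width: 0.003
grasp_force: 0.0
```

View pics/w5.png

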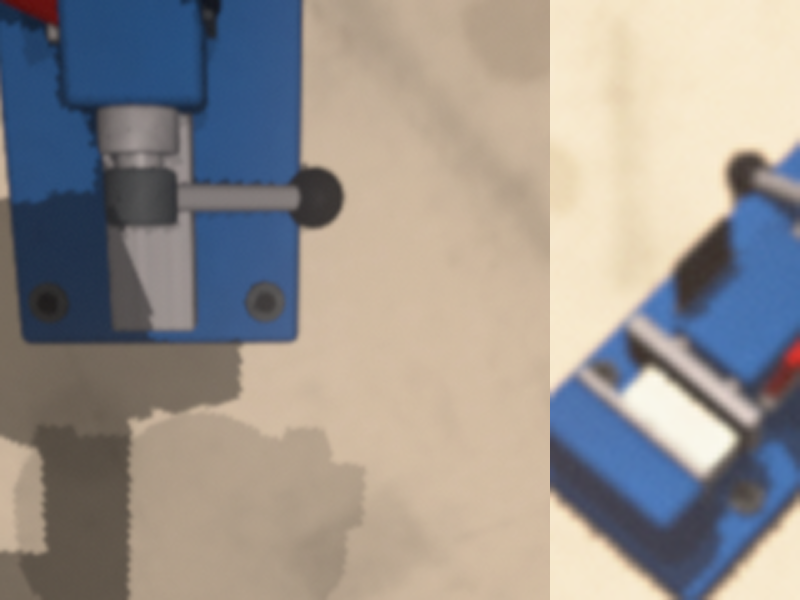

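The bar is well below level, with the ball beside the base edge. The offcut sits between both jaws, the lever is free and the robot is clear.

```bash
python3 -c "
from plant import manip, viewer, job_done, state
print(job_done())"
```

```text
the job is handed in; nothing more can be done
None
```

The job is handed in at about 12 s: the offcut is held between the jaws, the lever is free, the robot is clear, and I estimate the bar was swung about 1.15 to 1.2 rad (0.6 is level); the hand-in gave no verdict.

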